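# Clear the packing and seat the defibrillator battery

### The job

Finish unpacking the defibrillator base: first clear all three pieces of packing (the foam bridge over the battery, the flat foam pad and the cardboard edge guard) off the desk into the waste carton at the desk's far edge. Then press the battery, which stands proud in its bay on stiff contacts, fully home until both ends are flush, finishing with a firm push of 10 to 20 N against the bottom. Leave the mug, bottle and medicine box where they are.

Things in the scene. Friction and masses are not known exactly. Their poses are not given: they have to be found in the camera images.
- waste_carton: Open cardboard carton, 300 (x) x 380 (y) x 180 mm deep, 6 mm walls, standing beyond the desk's far edge. The desk's edge is the straight line x = 620 mm, parallel to y; the carton's near wall is 12 mm beyond it. Origin: centre of the open mouth, 12 mm below the desk top; its floor is 174 mm lower. It is fixed; axes parallel to the world's.
- base_unit: White defibrillator base unit, fixed to the desk. Origin: under the centre of the battery bay, on the desk. Flat deck 160 (x) x 170 (y) mm, 45 mm high, with a 63 (x) x 127 (y) x 37 mm deep rectangular bay in its middle; a console 70 mm high adjoins it from y = +85 to +140 mm.
- bay (a point): Centre of the bay's mouth, level with the deck, 45 mm above the base unit's origin; axes as the base unit.
- battery: Grey battery block 58 (x) x 120 (y) x 30 mm, lying loosely in the bay, 8 to 16 mm proud and perhaps askew. It rests on two hidden stiff sliding contacts, one under each end (42 mm either side of the middle); each yields only to more than about 6 N and stays where it is pushed. Fully home its top is flush with the deck. Origin: centre of its underside.
- battery_end_a (a point): Point on the battery's top face near its -y end, 45 mm from its middle; a place to press.
- battery_end_b (a point): Point on the battery's top face near its +y end, 45 mm from its middle; a place to press.
- foam_bridge: White rigid foam packing shaped like a bridge, 114 (x) x 60 (y) x 60 mm high, 40 g, standing on the deck over the battery, up to 30 mm from its middle. Two feet 15 mm thick at its x ends, 35 mm high, carry a 25 mm thick beam. Origin: centre between the feet, at their underside. It can be gripped across its 60 mm width (along its y).
- foam_pad: White rigid flat foam pad 100 (x) x 140 (y) x 26 mm, about 60 g, lying flat on the desk: too wide to span with a gripper. Origin: centre of its underside, z up.
- edge_guard: Cardboard L-profile edge guard 160 mm long (along x), about 50 g, lying on one leg. The upright leg is 8 mm thick, 45 mm high, at y = -4 to +4 mm; the flat leg is 8 mm thick and reaches to y = +38 mm. Origin: underside of the upright leg, at the middle of its length.
- mug: Bystander: white mug, radius 40, height 90 mm. Origin: centre of its underside.
- pump_bottle: Bystander: clear bottle, radius 30, height 150 mm. Origin: centre of its underside.
- medicine_box: Bystander: box 70 x 130 x 50 mm. Origin: centre of its underside.

How it is judged:
On the way, in this order (a step that is already met when the one before it is completed fails the run):
1. all three pieces of packing are in the waste carton (height (world z) of foam_bridge between -0.24 and -0.05 m and x of foam_bridge in the frame of waste_carton between -0.15 and 0.15 m and y of foam_bridge in the frame of waste_carton between -0.19 and 0.19 m and height (world z) of foam_pad between -0.24 and -0.05 m and x of foam_pad in the frame of waste_carton between -0.15 and 0.15 m and y of foam_pad in the frame of waste_carton between -0.19 and 0.19 m and height (world z) of edge_guard between -0.24 and -0.05 m and x of edge_guard in the frame of waste_carton between -0.15 and 0.15 m and y of edge_guard in the frame of waste_carton between -0.19 and 0.19 m), for 0.1 s.
2. the battery is pressed home with a firm push (over 8 N) at the bottom, both ends within 3 mm of flush (z of each of battery_end_a, battery_end_b in the frame of bay below 0.003 m and horizontal distance between battery and bay below 0.01 m and contact force between the fingers and battery above 8 N), for 0.02 s.
At the end, for the whole second after the job is handed in: The foam bridge, foam pad and edge guard lie at rest inside the waste carton (origins at least 38 mm below its mouth and within its outline); the battery sits in its bay with both ends no more than 3 mm above the deck, at rest (all of step 1 and z of each of battery_end_a, battery_end_b in the frame of bay below 0.003 m and horizontal distance between battery and bay below 0.01 m and linear speed of each of foam_bridge, foam_pad, edge_guard, battery below 0.02 m/s); the robot touches nothing.
It fails at once if the mug is shifted by more than 30 mm or tipped (distance of mug from where it was at the start of the episode above 0.03 m or angle between mug's own z axis and vertical above 0.35 rad).
It fails at once if the bottle is shifted by more than 30 mm or tipped (distance of pump_bottle from where it was at the start of the episode above 0.03 m or angle between pump_bottle's own z axis and vertical above 0.35 rad).
It fails at once if the medicine box is shifted by more than 30 mm or tipped (distance of medicine_box from where it was at the start of the episode above 0.03 m or angle between medicine_box's own z axis and vertical above 0.35 rad).
It also fails if it takes over 72 s, if anything falls off the work surface, if the arm or the gripper's body presses on something with over 40 N, if the wrist force passes 120 N, or if a joint passes its speed limit or range.

### The arm

A 7-joint arm with a two-finger parallel gripper is mounted at the origin on the work surface. World frame = base frame: x ahead of the robot, y to its left, z up, the work surface at z = 0. Lengths are in m, angles in rad, forces in N, time in s.
With the tool pointing down it reaches from about 0.4 to 0.85 m from the base axis. Payload 4.5 kg.
Tool frame: the origin (TCP) lies midway between the tips of the shut fingers; the grasp point (between the pads) lies 19 mm behind it; z points along the fingers, y is the line along which they close (so a half turn about z gives the same grasp; the last joint's range is limited). The gripper opens to 88 mm and grips with 3 to 60 N. Pads are 18 mm wide; open, the fingers measure 123 mm over their backs; the gripper's body (75 mm by 187 mm) begins 45 mm behind the grasp point.
Start: joints at [1.374, 0.689, -0.195, 1.565, 0.157, 0.902, -0.215], TCP at [0.143, -0.608, 0.216] pointing down, gripper open.
Joint ranges: [-3.01, 3.01], [-0.46, 2.08], [-1.47, 1.51], [0.13, 2.56], [-1, 4.14], [0.04, 2.09], [-2.66, 2.66]. Speed limits (rad/s): [2.57, 2.57, 3.14, 3.14, 3.14, 3.14, 3.14].

### API

Orientations are given as a unit quaternion [x, y, z, w].
In Python, from plant import r gives the robot as it stands.
- The arm moves only by the tool move_arm, never from a script. Its argument "targets" is a list that holds one entry, the list of rows, each a list of 7 numbers: the opening, from 0 (shut) to 1 (fully open), then the shift along the tool's x, y, z in mm, then the turn, a rotation vector about the tool's x, y, z in degrees. In form: [[[claw, dx, dy, dz, ax, ay, az], ...]]. A call has 1 to 10 rows; each row is the pose to reach, as a shift and turn from the pose commanded when the call began, along the tool's axes at that moment; what a row does not reach only later rows make up. A row lasts 1/8 s, in which the tool goes at most 62.5 mm and 10.7 degrees, less where a joint would pass 70% of its speed; a pose out of reach is approached as far as the arm can. A call with a gripper value outside its range is refused whole. The fingers move at their own pace and stop on an object; "newtons" is the grip in N (left out, the last holds). Time passes only in rows, so rows that repeat a pose let the fingers close. It gives the time, the measured TCP pose, the force, the opening and the grip force at its end, in the units of the state.
- r.get_state(): the state, without advancing time (a new reading comes with each control period).
- r.snapshot(name): name is "scene" or "top" or "wrist"; returns the picture (384x512x3 uint8, red, green, blue); there is no depth.
- r.camera_info(name): a dict with "fx", "fy", "cx", "cy" (pixels), "R" (3x3) and "t" (3): a world point X has camera coordinates R X + t. Camera axes: x right, y down, z forward; pixel columns grow to the right and rows downward; lengths in m; the calibration is good to about 2 mm. A picture is of the moment at which its call begins: read the wrist's pose just before it. camera_info takes no time and is no camera call; for the wrist camera it gives the pose at the moment of the call.
- r.finish_job(): hands the job in; it is judged then, once.
The state is a dict: "clock": time; "q": joint angles; "qd": joint speeds; "joint_torque": joint torques, N m; "tool_pos": TCP position; "eef_rot": TCP orientation; "contact_force": force on the tool from outside, world axes, zero at the start; "moment": the same for the moment, N m; "opening": opening from 0.0 (shut) to 1.0 (fully open); "finger_force": force on a finger pad.
Only numpy, scipy, OpenCV 4.12 (cv2) and the standard library are available. Lean on these libraries where they do the work, as an engineer would, in place of code of your own. Each camera call takes 0.05 s, during which the arm holds its last target. There are 200 camera calls.

## Working session

There is one attempt and no reset: what is moved stays moved. The work goes in short steps, Python scripts to look and compute and a tool call to move; the robot and the scene stay as the last step left them, time stands still between calls to the robot, and variables do not carry over. Pictures are saved under pics/ and viewed, at most 10 in all, crops included, and the job is handed in when it is done.

Besides the shell and the picture viewer there is one more tool, called after "Request:" as name(argument=value, ...), one argument or row to a line, values as JSON. move_arm: Moves the arm, as the interface text tells. Its arguments: {"type":"object","properties":{"targets":{"type":"array","items":{"type":"array","items":{"type":"array","items":{"type":"number"}}}},"newtons":{"type":"number"}},"required":["targets"]}

```bash
mkdir -p pics
cat > h.py <<'E'
import numpy as np,cv2,json
from plant import r
def snap(n,f):
    i=r.camera_info(n); im=r.snapshot(n); cv2.imwrite('pics/'+f,im[:,:,::-1]); json.dump({k:np.array(v).tolist() for k,v in i.items()},open('pics/'+f[:-4]+'.json','w')); return im,i
def ray(i,u,v):
    R=np.array(i['R']);t=np.array(i['t']);d=R.T@np.array([(u-i['cx'])/i['fx'],(v-i['cy'])/i['fy'],1]);return -R.T@t,d
def onz(i,u,v,z):
    o,d=ray(i,u,v);return o+d*(z-o[2])/d[2]
def proj(i,X):
    c=np.array(i['R'])@np.array(X)+np.array(i['t']);return i['fx']*c[0]/c[2]+i['cx'],i['fy']*c[1]/c[2]+i['cy']
def tri(i,p,j,q):
    (a,d),(b,e)=ray(i,*p),ray(j,*q)
    s=np.linalg.lstsq(np.c_[d,-e],b-a,rcond=None)[0];P,Q=a+s[0]*d,b+s[1]*e
    return (P+Q)/2,np.linalg.norm(P-Q)
def load(f):
    return json.load(open('pics/'+f+'.json'))
E
python3 - <<'E'
from h import *
a,i=snap('top','top0.png');b,j=snap('scene','scene0.png')
for n,x in (('top',i),('scene',j)): print(n,x['fx'],-np.array(x['R']).T@np.array(x['t']))
print(r.get_state())
cv2.imwrite('pics/top0b.png',cv2.resize(a[:,:,::-1],(800,600),interpolation=cv2.INTER_CUBIC))
cv2.imwrite('pics/scene0b.png',cv2.resize(b[:,:,::-1],(800,600),interpolation=cv2.INTER_CUBIC))
E
```

```text
top 488.0048683550283 [0.22360147 0.04708638 1.84882675]
scene 360.4469483680232 [0.98823211 0.6686294  0.95469352]
{'clock': 0.1, 'q': array([ 1.37383746,  0.68985083, -0.19451362,  1.5662442 ,  0.15730551,
        0.90253152, -0.21513853]), 'qd': array([ 0.00011682, -0.00136919, -0.00222933, -0.00423355, -0.00175684,
       -0.00088917,  0.00130746]), 'joint_torque': array([-2.96058075e-03, -5.28503573e+01, -1.27124503e+00, -1.53839833e+01,
       -5.25113451e-02,  1.98647002e-03,  3.65484129e-05]), 'tool_pos': array([ 0.14275442, -0.60784861,  0.21551976]), 'eef_rot': array([ 9.93348724e-01,  1.15141812e-01, -1.62960401e-04, -8.05146768e-04]), 'contact_force': array([ 0.39459977, -0.10308844, -0.25020362]), 'moment': array([-0.03756493,  0.01344818, -0.00425845]), 'finger_force': 0.0, 'opening': 1.001729019069765}
```

View pics/top0b.png

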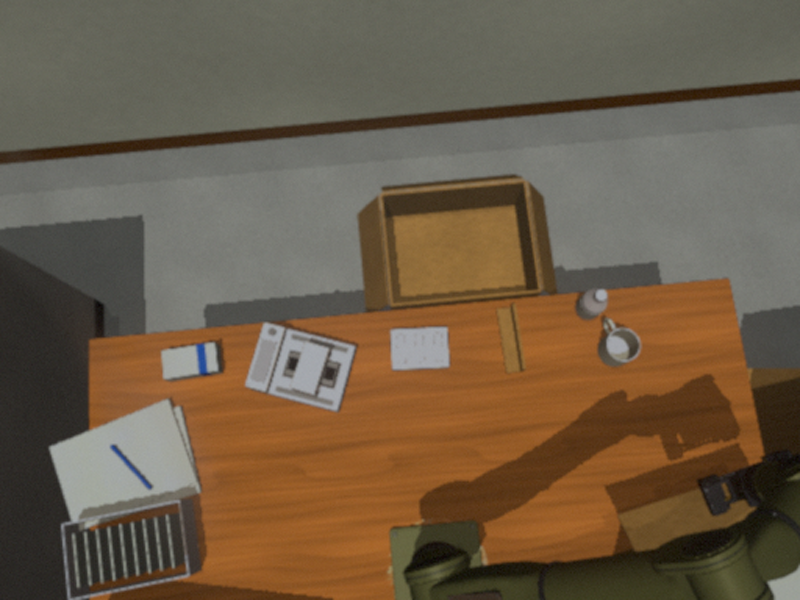

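View pics/scene0b.png

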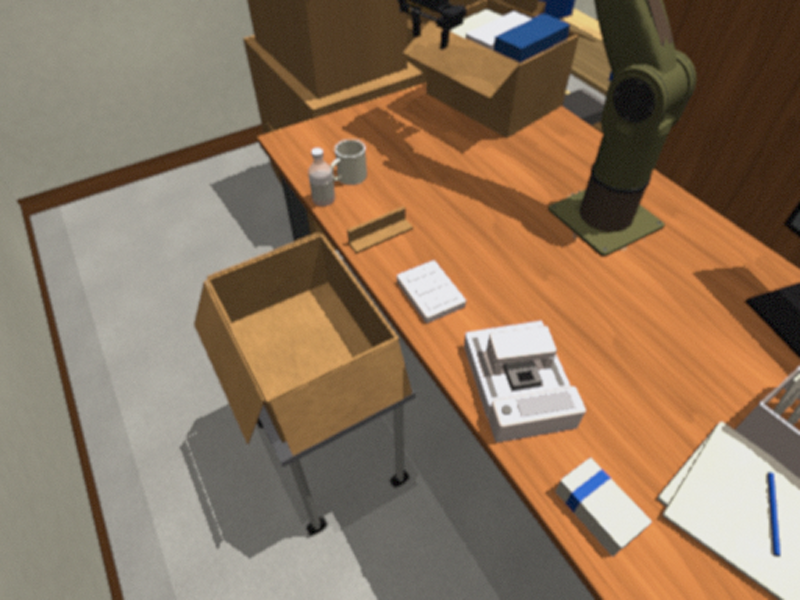

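The top view (800×600) shows the base unit with its bridge at about (310,366), the pad at (420,348), the edge guard at (510,338) and the carton mouth at (458,240). The mug is at (620,345), the bottle at (595,302) and the medicine box at (190,360). The scene view shows the guard's upright leg on its robot side. Next I'll crop for corner coordinates.

Run:
```python
from h import *
a=cv2.imread('pics/top0.png');b=cv2.imread('pics/scene0.png')
c=cv2.resize(a[190:275,150:350],None,fx=4,fy=4,interpolation=cv2.INTER_CUBIC)
d=cv2.resize(b[125:225,215:385],None,fx=4,fy=4,interpolation=cv2.INTER_CUBIC)[:, :]
d2=cv2.resize(b[195:290,285:385],None,fx=4,fy=4,interpolation=cv2.INTER_CUBIC)
o=np.zeros((340+260,800,3),np.uint8); o[:340]=c
d1=cv2.resize(b[130:205,215:305],None,fx=3.4,fy=3.4,interpolation=cv2.INTER_CUBIC);o[342:342+255,:306]=d1
d2=cv2.resize(b[200:283,290:380],None,fx=3.1,fy=3.1,interpolation=cv2.INTER_CUBIC);o[342:342+257,320:320+279]=d2
cv2.imwrite('pics/crop1.png',o)
i=load('top0');j=load('scene0')
h=cv2.cvtColor(a,cv2.COLOR_BGR2HSV)
m=((h[...,1]<60)&(h[...,2]>110)).astype(np.uint8)
for k in cv2.findContours(m,cv2.RETR_EXTERNAL,cv2.CHAIN_APPROX_SIMPLE)[0]:
    if cv2.contourArea(k)>150:
        rc=cv2.minAreaRect(k)
        if 180<rc[0][1]<290: print(np.round(rc[0],1),np.round(rc[1],1),round(rc[2],1),[np.round(onz(i,*p,.026)*1000).tolist()[:2] for p in cv2.boxPoints(rc)])
```

```text
[114.6 231.5] [19.2 23.3] 81.9 [[571.0, 618.0], [575.0, 530.0], [502.0, 523.0], [497.0, 609.0]]
[268.3 222.5] [26.4 37.1] 87.3 [[569.0, 58.0], [562.0, -82.0], [461.0, -76.0], [468.0, 63.0]]
[191.7 234.3] [62.1 44.3] 14.8 [[460.0, 417.0], [619.0, 367.0], [536.0, 144.0], [380.0, 199.0]]
[398.  217.5] [27. 20.] 90.0 [[542.0, -470.0], [535.0, -545.0], [432.0, -528.0], [440.0, -454.0]]
```

View pics/crop1.png

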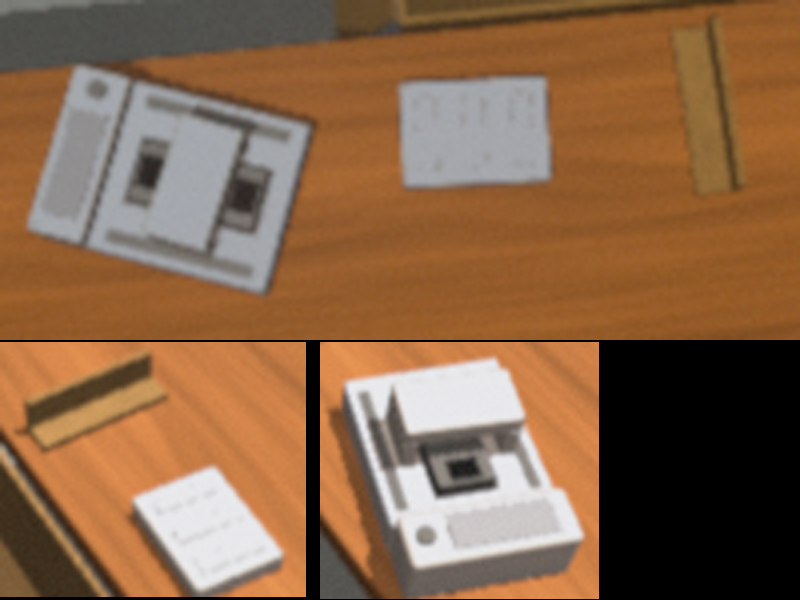

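In the crop, the bridge top's corners are at (182,112), (243,130), (212,252) and (148,232). The guard's upright leg runs (714,18)–(741,187) with its flat leg on the +y side. The pad's corners are at (400,80), (548,75), (551,181) and (404,187). I'll triangulate these against the scene view.

Run:
```python
from h import *
i=load('top0');j=load('scene0')
T=lambda p:(150+p[0]/4-.375,190+p[1]/4-.375)
G=lambda p:(215+p[0]/3.4-.35,130+(p[1]-342)/3.4-.35)
B=lambda p:(290+(p[0]-320)/3.1-.35,200+(p[1]-342)/3.1-.35)
def t(n,p,q):
    X,e=tri(i,T(p),j,q);print(n,np.round(X*1000),round(e*1000,1))
t('br++',(182,112),B((412,438)));t('br+-',(243,130),B((395,374)));t('br--',(212,252),B((500,364)));t('br-+',(148,232),B((525,402)))
t('g+',(714,18),G((27,403)));t('g-',(741,187),G((150,354)))
t('p+-',(548,75),G((133,498)));t('p--',(551,181),G((215,467)));t('p-+',(404,187),G((283,553)));t('p++',(400,80),G((200,583)))
t('deck+-',(314,122),B((345,382)));t('deck--',(267,293),B((497,359)))
print('bridge on .105',[np.round(onz(i,*T(p),.105)*1000)[:2] for p in((182,112),(243,130),(212,252),(148,232))])
print('guard top .045',[np.round(onz(i,*T(p),.045)*1000)[:2] for p in((714,18),(741,187))],'flat',[np.round(onz(i,*T(p),.008)*1000)[:2] for p in((672,30),(697,194))])
print('deck',[np.round(onz(i,*T(p),.045)*1000)[:2] for p in((314,122),(267,293),(133,84),(86,244))])
q=lambda u,v:(u*.64-.18,v*.64-.18)
print('carton',[np.round(onz(i,*q(*p),-.012)*1000)[:2] for p in((381,189),(524,179),(552,293),(367,307))])
```

```text
br++ [544. 258. 101.] 6.5
br+- [521. 201. 117.] 2.4
br-- [417. 236. 102.] 1.5
br-+ [438. 290. 119.] 0.1
g+ [ 596. -244.   47.] 2.5
g- [ 436. -250.   41.] 1.2
p+- [560. -82.  25.] 5.6
p-- [461. -76.  24.] 1.5
p-+ [469.  62.  26.] 0.3
p++ [567.  58.  38.] 4.3
deck+- [532. 142.  46.] 7.0
deck-- [379. 198.  44.] 5.5
bridge on .105 [array([545., 255.]), array([523., 201.]), array([416., 237.]), array([440., 292.])]
guard top .045 [array([ 598., -245.]), array([ 436., -249.])] flat [array([ 598., -209.]), array([ 438., -213.])]
deck [array([535., 140.]), array([381., 196.]), array([587., 306.]), array([441., 358.])]
carton [array([944.,  47.]), array([ 936., -325.]), array([ 627., -355.]), array([636., 110.])]
```

```bash
cat >> h.py <<'E'
from scipy.spatial.transform import Rotation as Ro
def go(P,ang,s=None,pr=True):
    "shift/turn from measured pose to world P (mm), tool x at ang deg, tool down"
    s=s or r.get_state();R=Ro.from_quat(s['eef_rot']);d=R.inv().apply(np.array(P)-np.array(s['tool_pos'])*1000)
    a=np.radians(ang);T=Ro.from_matrix(np.array([[np.cos(a),np.sin(a),0],[np.sin(a),-np.cos(a),0],[0,0,-1]]))
    print(P,ang,'->',np.round(d,1),np.round((R.inv()*T).as_rotvec(degrees=True),1))
E
python3 - <<'E'
from h import *
i=load('top0');q=lambda u,v:(u*.64-.18,v*.64-.18)
print('carton',[np.round(onz(i,*q(*p),-.012)*1000)[:2] for p in((385,305),(542,292))],'bottle,mug',np.round(onz(i,*q(600,296),.15)*1000),np.round(onz(i,*q(620,347),.09)*1000))
go((517,-246,150),1.4);go((517,-246,20),1.4)
E
```

```text
carton [array([637.,  64.]), array([ 632., -330.])] bottle,mug [ 575. -428.  150.] [ 462. -472.   90.]
(517, -246, 150) 1.4 -> [ 447.1 -266.5   65.9] [-0.1  0.  11.8]
(517, -246, 20) 1.4 -> [ 447.1 -266.3  195.9] [-0.1  0.  11.8]
```

Request:
move_arm(
  targets=[
    [[1,447,-266,40,0,0,11.8],[1,447,-266,40,0,0,11.8],[1,447,-266,40,0,0,11.8],[1,447,-266,40,0,0,11.8],[1,447,-266,40,0,0,11.8],[1,447,-266,40,0,0,11.8],[1,447,-266,40,0,0,11.8],[1,447,-266,40,0,0,11.8],[1,447,-266,40,0,0,11.8],[1,447,-266,40,0,0,11.8]],
  ],
  newtons=15,
)

```text
clock: 1.35
tool_pos: [0.5178, -0.246, 0.1758]
eef_rot: [1.0, 0.014, -0.0, -0.0]
contact_force: [-0.6, 0.0, 0.6]
opening: 1.001
finger_force: 0.0
```

Run:
```python
from h import *
a,i=snap('wrist','w1.png');go((517,-246,20),1.4);s=r.get_state();print(s['clock'],s['tool_pos'])
cv2.imwrite('pics/w1b.png',a[:,:,::-1])
```

```text
(517, -246, 20) 1.4 -> [  1.2  -2.3 155.9] [ 0.   0.1 -0. ]
1.4 [ 0.51616013 -0.24819777  0.17593375]
```

View pics/w1b.png

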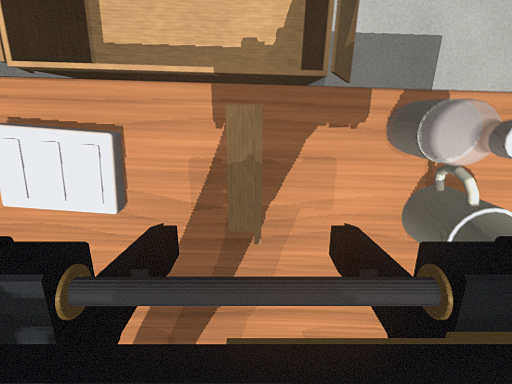

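The wrist view shows the guard at columns 228–262, rows 103–240. Its upright leg is near column 258, centred between the fingers. I'll descend, close and lift.

Request:
move_arm(
  targets=[
    [[1,0,0,60,0,0,0],[1,0,0,115,0,0,0],[1,0,0,156,0,0,0],[1,0,0,156,0,0,0],[0,0,0,156,0,0,0],[0,0,0,156,0,0,0],[0,0,0,156,0,0,0],[0,0,0,156,0,0,0],[0,0,0,100,0,0,0],[0,0,0,40,0,0,0]],
  ],
  newtons=15,
)

```text
clock: 2.65
tool_pos: [0.5166, -0.2469, 0.137]
eef_rot: [1.0, 0.013, -0.001, -0.0]
contact_force: [1.0, -0.3, 0.3]
opening: 0.344
finger_force: 0.0
```

Run:
```python
from h import *
s=r.get_state();print(s['clock'],s['tool_pos'],s['opening'],s['finger_force'])
go((770,-250,130),1.4);go((770,-250,-30),1.4)
```

```text
2.65 [ 0.51664755 -0.24685735  0.13695796] 0.3444638934207038 0.0
(770, -250, 130) 1.4 -> [253.2   9.5   6.4] [-0.   0.1  0. ]
(770, -250, -30) 1.4 -> [253.5   9.7 166.4] [-0.   0.1  0. ]
```

The fingers are slow (about 0.11 per row) and hadn't closed yet. I'll go back down and close for longer.

Request:
move_arm(
  targets=[
    [[0.45,0,0,60,0,0,0],[0.45,0,0,116,0,0,0],[0.3,0,0,116,0,0,0],[0,0,0,116,0,0,0],[0,0,0,116,0,0,0],[0,0,0,116,0,0,0],[0,0,0,116,0,0,0],[0,0,0,116,0,0,0],[0,0,0,116,0,0,0]],
  ],
  newtons=15,
)

```text
clock: 3.78
tool_pos: [0.519, -0.2477, 0.023]
eef_rot: [1.0, 0.012, 0.002, 0.001]
contact_force: [-0.6, 0.6, 9.7]
opening: 0.006
finger_force: 5.2
```

Run:
```python
from h import *
a,i=snap('top','t2.png');b,j=snap('scene','s2.png')
o=np.zeros((600,800,3),np.uint8)
o[:300,:]=cv2.resize(a[175:265,230:470],(800,300),interpolation=cv2.INTER_CUBIC)[:,:,::-1]
o[300:,:]=cv2.resize(b[80:185,180:460],(800,300),interpolation=cv2.INTER_CUBIC)[:,:,::-1]
cv2.imwrite('pics/c2.png',o)
```

```text
(no output)
```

View pics/c2.png

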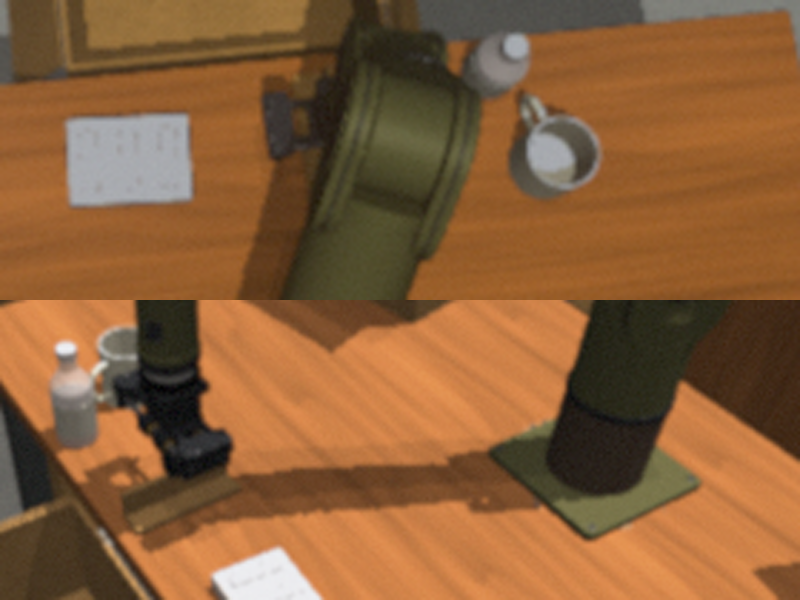

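The guard still lies in place and the fingers are shut at or beside the upright leg. I'll raise the tool and look from the wrist.

Request:
move_arm(
  targets=[
    [[0.3,0,0,-50,0,0,0],[1,0,0,-110,0,0,0],[1,0,0,-150,0,0,0],[1,0,0,-150,0,0,0],[1,0,0,-150,0,0,0],[1,0,0,-150,0,0,0],[1,0,0,-150,0,0,0],[1,0,0,-150,0,0,0]],
  ],
)

```text
clock: 4.88
tool_pos: [0.517, -0.2471, 0.1695]
eef_rot: [1.0, 0.012, -0.001, -0.0]
contact_force: [0.1, 0.2, 0.3]
opening: 0.886
finger_force: 0.0
```

Run:
```python
from h import *
a,i=snap('wrist','w3.png');s=r.get_state();print(s['clock'],s['tool_pos'],s['opening'])
cv2.imwrite('pics/w3b.png',np.vstack([cv2.resize(a[60:270,170:340],None,fx=2.8,fy=2.8,interpolation=cv2.INTER_CUBIC)[:,:,::-1]]))
```

```text
4.925 [ 0.51704789 -0.24715394  0.16966945] 0.9346435935245354
```

View pics/w3b.png

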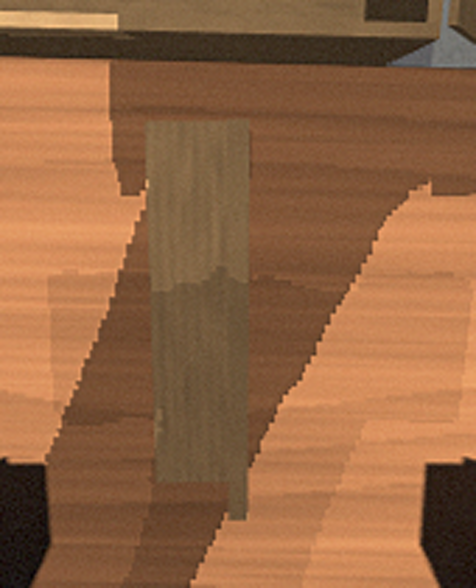

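The wrist crop shows the flat leg at columns 150–235 and the upright leg at columns 228–247, its near end at row 518. I'll compute where the guard lies from this.

Run:
```python
from h import *
i=load('w3');i1=load('w1');t=load('top0')
q=lambda u,v:(170+u/2.8-.3,60+v/2.8-.3)
for n,p,z in(('up near L',(228,518),.045),('up near R',(247,518),.045),('up far R',(250,120),.045),('flat near L',(156,482),.008),('flat far L',(147,122),.008),('up near R bottom',(247,518),.0)):print(n,np.round(onz(i,*q(*p),z)*1000))
for z in (.01,.03,.05): print(proj(i,[.517,-.247,z]),proj(i,np.array(r.get_state()['tool_pos'])))
T=lambda p:(150+p[0]/4-.375,190+p[1]/4-.375)
print(tri(i,q(238,518),t,T((741,187))), tri(i,q(240,120),t,T((714,18))))
```

```text
up near L [ 437. -247.   45.]
up near R [ 437. -255.   45.]
up far R [ 596. -252.   45.]
flat near L [ 435. -213.    8.]
flat far L [ 595. -210.    8.]
up near R bottom [ 413. -257.    0.]
(np.float64(252.54784408799648), np.float64(171.4656126852175)) (np.float64(251.52834498256445), np.float64(223.593845371799))
(np.float64(252.4571290725046), np.float64(175.24295389423497)) (np.float64(251.52834498256445), np.float64(223.593845371799))
(np.float64(252.35474015506563), np.float64(179.50639225768555)) (np.float64(251.52834498256445), np.float64(223.593845371799))
(array([ 0.4362115 , -0.25068393,  0.04338111]), np.float64(0.0019506742158595046)) (array([ 0.5974125 , -0.24687654,  0.04164653]), np.float64(0.0035783419328152904))
```

The upright leg's centre is at y ≈ -249.5, so it was between the fingers and the earlier closing may have been a real grip. I'll repeat it, letting the grip settle, then lift and check.

Request:
move_arm(
  targets=[
    [[0.6,0,2,60,0,0,0],[0.5,0,2,110,0,0,0],[0.4,0,2,148,0,0,0],[0,0,2,148,0,0,0],[0,0,2,148,0,0,0],[0,0,2,148,0,0,0],[0,0,2,148,0,0,0],[0,0,2,148,0,0,0],[0,0,2,148,0,0,0],[0,0,2,148,0,0,0]],
  ],
  newtons=25,
)

```text
clock: 6.18
tool_pos: [0.5178, -0.2493, 0.0232]
eef_rot: [1.0, 0.012, 0.001, 0.0]
contact_force: [-1.5, 0.8, 7.3]
opening: 0.005
finger_force: 3.3
```

Request:
move_arm(
  targets=[
    [[0,0,0,-30,0,0,0],[0,0,0,-80,0,0,0],[0,0,0,-110,0,0,0]],
  ],
)

```text
clock: 6.55
tool_pos: [0.518, -0.2496, 0.1345]
eef_rot: [1.0, 0.012, 0.001, 0.001]
contact_force: [0.0, 0.3, -0.4]
opening: 0.007
finger_force: 0.0
```

Run:
```python
from h import *
a,i=snap('wrist','w4.png');b,j=snap('scene','s4.png');s=r.get_state();print(s['clock'],s['tool_pos'],s['opening'],s['finger_force'])
o=np.zeros((384,800,3),np.uint8);o[:,:400]=a[:,50:450,::-1];o[:300,400:]=cv2.resize(b[80:185,200:340],(400,300))[:,:,::-1]
cv2.imwrite('pics/c4.png',o)
```

```text
6.65 [ 0.51954582 -0.25024954  0.135659  ] 0.0005659927667624026 0.0
```

View pics/c4.png

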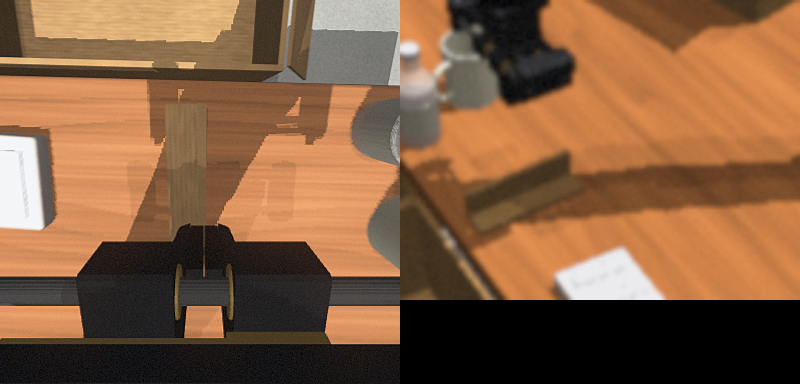

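The fingers shut without catching the leg and met a surface at about z = 0.024. I'll compare the tip's projection with the picture, then touch the desk beside the guard to check the tool's height.

Run:
```python
from h import *
i=load('w4');s=r.get_state();R=Ro.from_quat(s['eef_rot']);p=s['tool_pos']
for d in ((0,0,0),(9,0,0),(9,13,0),(9,-13,0),(0,0,-19),(9,0,20)): print(d,np.round(proj(i,p+R.apply(np.array(d)/1000))))
print('leg ends',proj(i,[.437,-.251,.045]),proj(i,[.597,-.247,.045]), 'cam',-np.array(i['R']).T@np.array(i['t']))
go((520,-160,25),1.4)
```

```text
(0, 0, 0) [252. 222.]
(9, 0, 0) [252. 209.]
(9, 13, 0) [273. 209.]
(9, -13, 0) [232. 209.]
(0, 0, -19) [252. 235.]
(9, 0, 20) [253. 200.]
leg ends (np.float64(251.70131493623705), np.float64(261.3283067832497)) (np.float64(251.25289037956483), np.float64(102.18991863252008)) cam [ 0.59036117 -0.24927205  0.30449724]
(520, -160, 25) 1.4 -> [  2.  -90.5 110.4] [ 0.2 -0.4  0. ]
```

The tips appear about 20 mm behind the reported TCP, at row 225 where 209 is expected. That matches the surface at 0.024 being the 45 mm leg top. The desk touch will confirm it.

Request:
move_arm(
  targets=[
    [[0,2,-60,0,0,0,0],[0,2,-90,50,0,0,0],[0,2,-90,110,0,0,0],[0,2,-90,130,0,0,0],[0,2,-90,137,0,0,0],[0,2,-90,137,0,0,0]],
  ],
)

```text
clock: 7.4
tool_pos: [0.517, -0.1593, -0.0049]
eef_rot: [1.0, 0.012, -0.0, 0.0]
contact_force: [0.6, 0.8, -0.1]
opening: 0.003
finger_force: 0.0
```

Request:
move_arm(
  targets=[
    [[0,0,0,10,0,0,0],[0,0,0,18,0,0,0],[0,0,0,22,0,0,0],[0,0,0,22,0,0,0]],
  ],
)

```text
clock: 7.9
tool_pos: [0.5177, -0.1595, -0.0222]
eef_rot: [1.0, 0.012, 0.001, 0.001]
contact_force: [-6.8, 2.9, 44.3]
opening: 0.004
finger_force: 22.2
```

Confirmed: the desk is at a reported z of about -0.0215, so the real tips are 21 mm above the reported TCP. I'll put that into the helper and regrasp the guard.

```bash
sed -i "s/(np.array(P)-np.array(s\['tool_pos'\])\*1000)/(np.array(P)-[0,0,21]-np.array(s['tool_pos'])*1000)/; s/world P (mm)/world tip P (mm; true tip = reported z+21)/" h.py
python3 - <<'E'
from h import *
go((517,-249.5,100),1.4);go((517,-249.5,17),1.4)
E
```

```text
(517, -249.5, 100) 1.4 -> [  -2.7   90.1 -101.1] [ 0.1 -0.2  0. ]
(517, -249.5, 17) 1.4 -> [ -2.9  90.  -18.1] [ 0.1 -0.2  0. ]
```

Request:
move_arm(
  targets=[
    [[0.6,-2,0,-60,0,0,0],[0.6,-2,45,-110,0,0,0],[0.6,-2,90,-110,0,0,0],[0.6,-2,90,-110,0,0,0],[0.6,-2,90,-110,0,0,0],[0.6,-2,90,-65,0,0,0],[0.6,-2,90,-22,0,0,0],[0.3,-2,90,-22,0,0,0],[0,-2,90,-22,0,0,0],[0,-2,90,-22,0,0,0]],
  ],
  newtons=25,
)

```text
clock: 9.15
tool_pos: [0.5186, -0.2494, -0.0031]
eef_rot: [1.0, 0.013, 0.001, 0.001]
contact_force: [-0.3, -0.1, 0.0]
opening: 0.284
finger_force: 0.0
```

Request:
move_arm(
  targets=[
    [[0,0,0,0,0,0,0],[0,0,0,0,0,0,0],[0,0,0,0,0,0,0],[0,0,0,-50,0,0,0],[0,0,0,-110,0,0,0]],
  ],
)

```text
clock: 9.78
tool_pos: [0.5162, -0.2488, 0.1054]
eef_rot: [1.0, 0.012, -0.001, -0.001]
contact_force: [1.0, -0.3, -0.4]
opening: 0.089
finger_force: 25.0
```

Run:
```python
from h import *
go((770,-250,120),1.4);go((770,-250,-20),1.4)
```

```text
(770, -250, 120) 1.4 -> [253.7   7.5   5.6] [-0.1  0.2  0. ]
(770, -250, -20) 1.4 -> [254.1   7.7 145.6] [-0.1  0.2  0. ]
```

Gripped. I'll carry it over the carton, lower and release.

Request:
move_arm(
  targets=[
    [[0,62,2,0,0,0,0],[0,124,4,0,0,0,0],[0,186,6,0,0,0,0],[0,245,8,0,0,0,0],[0,254,8,40,0,0,0],[0,254,8,95,0,0,0],[0,254,8,140,0,0,0],[0.4,254,8,140,0,0,0],[0.4,254,8,140,0,0,0],[0.4,254,8,140,0,0,0]],
  ],
)

```text
clock: 11.02
tool_pos: [0.7739, -0.2518, -0.031]
eef_rot: [1.0, 0.012, 0.003, 0.001]
contact_force: [-0.4, -0.9, -0.7]
opening: 0.388
finger_force: 0.0
```

Run:
```python
from h import *
s=r.get_state();print(s['tool_pos'],s['opening'],s['clock'])
go((481,246,190),-19);go((481,246,190),71)
```

```text
[ 0.77390682 -0.25181079 -0.03104922] 0.38771911686591826 11.025
(481, 246, 190) -19 -> [-279.5 -504.5 -202.5] [ 0.  -0.3 20.4]
(481, 246, 190) 71 -> [-279.5 -504.5 -202.5] [  0.3  -0.2 -69.6]
```

Request:
move_arm(
  targets=[
    [[0.6,0,0,-60,0,0,0],[1,0,0,-120,0,0,0],[1,-20,-30,-170,0,0,0],[1,-50,-85,-200,0,0,4],[1,-78,-140,-202,0,0,8],[1,-106,-195,-202,0,0,12],[1,-134,-250,-202,0,0,16],[1,-162,-305,-202,0,0,20],[1,-190,-360,-202,0,0,20.4],[1,-218,-415,-202,0,0,20.4]],
  ],
)

```text
clock: 12.28
tool_pos: [0.5443, 0.1593, 0.1696]
eef_rot: [0.986, -0.165, 0.002, -0.001]
contact_force: [0.5, 0.6, 0.0]
opening: 1.001
finger_force: 0.0
```

Run:
```python
from h import *
a,i=snap('wrist','w5.png');s=r.get_state();print(s['clock'],s['tool_pos'],s['opening']);go((481,246,190),-19)
cv2.imwrite('pics/w5b.png',a[:,:,::-1])
```

```text
12.325 [0.53836647 0.17071807 0.16917143] 0.9987186668935385
(481, 246, 190) -19 -> [-78.  -53.6   1. ] [-0.5  0.3  0.8]
```

View pics/w5b.png

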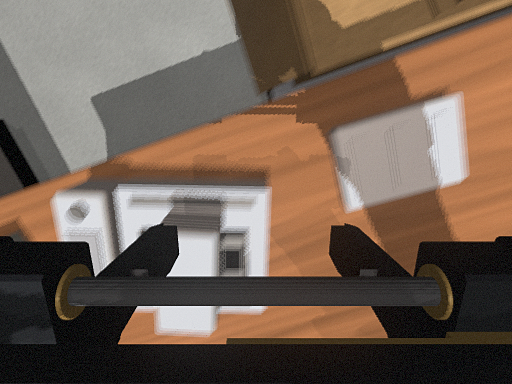

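The wrist view is blurred because the arm was still moving. It shows the unit lined up with the image axes and the bridge beam at columns 160–218. I'll go above the bridge and settle before checking.

Request:
move_arm(
  targets=[
    [[1,-44,-31,0,0,0,0],[1,-89,-62,0,0,0,0],[1,-89,-62,0,0,0,0],[1,-89,-62,0,0,0,0]],
  ],
)

```text
clock: 12.82
tool_pos: [0.4814, 0.2443, 0.1687]
eef_rot: [0.986, -0.165, 0.001, -0.001]
contact_force: [-0.3, -0.4, -0.2]
opening: 0.996
finger_force: 0.0
```

Run:
```python
from h import *
a,i=snap('wrist','w6.png');go((481,246,76),-19)
for d in((57,30),(57,-30),(-57,30),(-57,-30)):
    c=np.radians(-19);X=[.481+(d[0]*np.cos(c)-d[1]*np.sin(c))/1000,.246+(d[0]*np.sin(c)+d[1]*np.cos(c))/1000,.105]
    u,v=proj(i,X);print(d,round(u),round(v))
    cv2.circle(a,(int(round(u)),int(round(v))),3,(255,0,0),1)
cv2.imwrite('pics/w6b.png',a[:,:,::-1])
```

```text
(481, 246, 76) -19 -> [ -1.8  -2.1 113.4] [-0.1 -0.2 -0.1]
(57, 30) 214 131
(57, -30) 287 131
(-57, 30) 219 254
(-57, -30) 283 254
```

View pics/w6b.png

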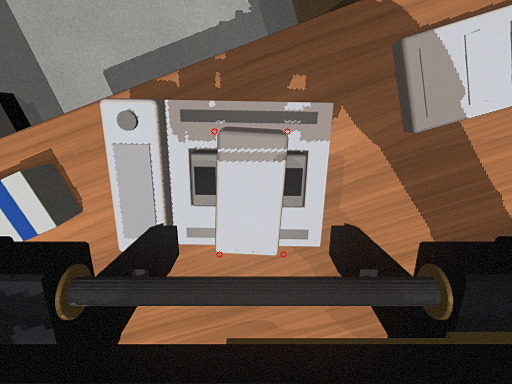

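The projected bridge corners (circles at columns 214–287, rows 131–254) fall on the beam's corners. I'll descend, grip with 12 N and lift.

Request:
move_arm(
  targets=[
    [[1,-1,-1,55,0,0,0],[1,-1,-1,95,0,0,0],[1,-1,-1,112,0,0,0],[0.5,-1,-1,112,0,0,0],[0.5,-1,-1,112,0,0,0],[0.5,-1,-1,112,0,0,0],[0.5,-1,-1,112,0,0,0],[0.5,-1,-1,112,0,0,0],[0.5,-1,-1,60,0,0,0],[0.5,-1,-1,0,0,0,0]],
  ],
  newtons=15,
)

```text
clock: 14.12
tool_pos: [0.4786, 0.2455, 0.1681]
eef_rot: [0.986, -0.165, -0.001, 0.001]
contact_force: [1.6, 0.7, 0.2]
opening: 0.683
finger_force: 14.8
```

Run:
```python
from h import *
i=load('w6')
c=[onz(i,*p,.045)*1000 for p in((166,100),(333,103),(320,245),(172,243))];print(np.round(c))
t=load('top0');T=lambda p:(150+p[0]/4-.375,190+p[1]/4-.375)
print([np.round(tri(i,p,t,T(q))[0]*1000) for p,q in(((333,103),(314,122)),((320,245),(267,293)))])
go((800,-175,150),-19);go((800,-175,150),1);go((800,-175,20),1)
```

```text
[[588. 300.  45.]
 [530. 142.  45.]
 [381. 196.  45.]
 [440. 359.  45.]]
[array([532., 141.,  49.]), array([381., 196.,  45.])]
(800, -175, 150) -19 -> [440.7 293.2  38.9] [0.1 0.1 0. ]
(800, -175, 150) 1 -> [440.7 293.2  38.9] [  0.1   0.1 -20. ]
(800, -175, 20) 1 -> [440.9 293.  168.9] [  0.1   0.1 -20. ]
```

Gripped (opening 0.683, 14.8 N). I'll carry it to the carton.

Request:
move_arm(
  targets=[
    [[0.5,48,32,0,0,0,-2],[0.5,98,65,0,0,0,-4],[0.5,148,98,0,0,0,-7],[0.5,198,131,0,0,0,-10],[0.5,248,164,0,0,0,-13],[0.5,298,197,0,0,0,-16],[0.5,348,230,10,0,0,-19],[0.5,395,262,25,0,0,-20],[0.5,440,293,40,0,0,-20],[0.5,440,293,90,0,0,-20]],
  ],
)

```text
clock: 15.38
tool_pos: [0.8044, -0.1821, 0.08]
eef_rot: [1.0, 0.006, 0.005, 0.003]
contact_force: [0.5, 0.4, -1.3]
opening: 0.68
finger_force: 14.8
```

Request:
move_arm(
  targets=[
    [[0.5,0,0,60,0,0,0],[0.5,0,0,118,0,0,0],[0.5,0,0,118,0,0,0],[0.9,0,0,118,0,0,0],[0.9,0,0,118,0,0,0],[0.9,0,0,118,0,0,0],[0.9,0,0,60,0,0,0],[0.7,0,0,0,0,0,0],[0.5,0,0,-60,0,0,0]],
  ],
)

```text
clock: 16.5
tool_pos: [0.8006, -0.1745, 0.1408]
eef_rot: [1.0, 0.009, 0.001, 0.0]
contact_force: [-0.3, -0.5, 0.2]
opening: 0.694
finger_force: 0.0
```

Run:
```python
from h import *
a,i=snap('wrist','w7.png');s=r.get_state();print(s['clock'],s['tool_pos'],s['opening'])
t,k=snap('top','t7.png');cv2.imwrite('pics/c7.png',np.hstack([a[:,:,::-1],t[60:276,140:430,::-1].repeat(1,0) if 0 else cv2.resize(t[90:270,190:380,::-1],(288,384))]))
go((514,110,120),90);go((514,90,10),90);go((514,90,10),-90)
```

```text
16.55 [ 0.80603774 -0.17561391  0.15194307] 0.6546328876336681
(514, 110, 120) 90 -> [-288.3 -290.9   43.8] [  1.   -0.7 -89. ]
(514, 90, 10) 90 -> [-290.7 -271.4  153.8] [  1.   -0.7 -89. ]
(514, 90, 10) -90 -> [-290.7 -271.4  153.8] [-0.7 -1.  91. ]
```

View pics/c7.png

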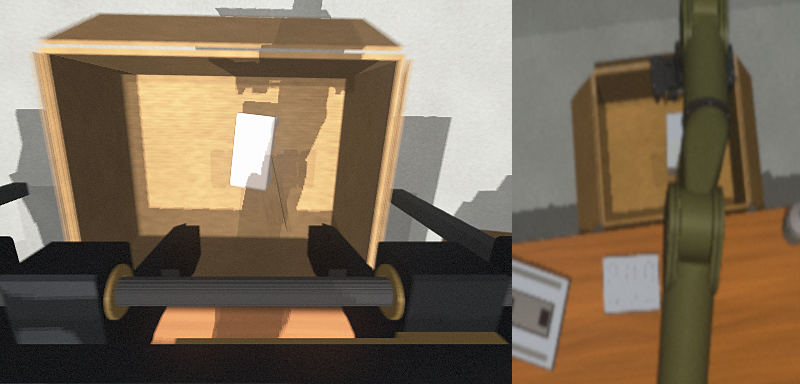

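The bridge lies on the carton floor (wrist picture, 232–275, 113–190), with the guard's edge beside it. Next is the pad. It overlaps the carton's +y wall line, so I'll push it about 45 mm towards -y first, then over the edge.

Run:
```python
from h import *
s=r.get_state();print(np.round(s['q'],2))
go((514,90,120),90);go((514,90,120),-90)
```

```text
[ 0.18  1.07 -0.05  0.86  0.05  1.2  -1.42]
(514, 90, 120) 90 -> [-288.6 -270.9   43.9] [  1.   -0.7 -89. ]
(514, 90, 120) -90 -> [-288.6 -270.9   43.9] [-0.7 -1.  91. ]
```

Request:
move_arm(
  targets=[
    [[0.5,-30,-28,0,0,0,10],[0.5,-62,-58,0,0,0,20],[0.5,-94,-88,0,0,0,30],[0.5,-126,-118,5,0,0,40],[0.5,-158,-148,10,0,0,50],[0.5,-190,-178,20,0,0,60],[0.5,-222,-208,30,0,0,70],[0.5,-254,-238,40,0,0,80],[0.5,-288,-271,44,0,0,90],[0.5,-288,-271,44,0,0,91]],
  ],
)

```text
clock: 17.85
tool_pos: [0.504, 0.0962, 0.0929]
eef_rot: [0.709, -0.705, -0.002, 0.001]
contact_force: [0.6, 0.3, 0.4]
opening: 0.501
finger_force: 0.0
```

Run:
```python
from h import *
a,k=snap('top','t8.png')
h=cv2.cvtColor(a,cv2.COLOR_RGB2HSV);m=((h[...,1]<60)&(h[...,2]>110)).astype(np.uint8)
for c in cv2.findContours(m,cv2.RETR_EXTERNAL,cv2.CHAIN_APPROX_SIMPLE)[0]:
    rc=cv2.minAreaRect(c)
    if cv2.contourArea(c)>150 and 150<rc[0][1]<290: print(np.round(rc[0],1),np.round(rc[1],1),round(rc[2],1),np.round(onz(k,*rc[0],.026)*1000))
s=r.get_state();print(s['clock'],s['tool_pos'],s['opening']);go((514,90,8),-90)
```

```text
[114.6 231.5] [19.6 23.2] 83.3 [536. 570.  26.]
[268.5 222.5] [26.5 36.5] 86.8 [514. -10.  26.]
[172.1 221.2] [27.7 54.5] 51.7 [554. 352.  26.]
[397.5 217.5] [27. 21.] 90.0 [ 487. -497.   26.]
[380.5 192.5] [15. 15.] 90.0 [ 589. -448.   26.]
[299.  155.5] [27. 14.] 90.0 [ 766. -155.   26.]
[260.2 154.3] [145.  516.6] 84.9 [785.  -5.  26.]
17.9 [0.50665088 0.09371631 0.09344415] 0.4944257382296312
(514, 90, 8) -90 -> [  3.8  -7.4 106.4] [0.  0.  0.2]
```

Request:
move_arm(
  targets=[
    [[0.5,0,-7,55,0,0,0],[0.5,0,-7,106,0,0,0],[0.5,0,-7,106,0,0,0],[0.5,15,-7,106,0,0,0],[0.5,27,-7,106,0,0,0],[0.5,39,-7,106,0,0,0],[0.5,50,-7,106,0,0,0],[0.5,60,-7,106,0,0,0],[0.5,68,-7,106,0,0,0],[0.5,72,-7,106,0,0,0]],
  ],
)

```text
clock: 19.15
tool_pos: [0.5144, 0.0189, -0.0128]
eef_rot: [-0.707, 0.707, 0.0, -0.0]
contact_force: [0.4, 1.3, 1.1]
opening: 0.502
finger_force: 0.7
```

Request:
move_arm(
  targets=[
    [[0.7,-15,0,0,0,0,0],[0.9,-15,0,-60,0,0,0],[1,-15,0,-120,0,0,-10],[1,-15,30,-120,0,0,-20],[1,-15,60,-120,0,0,-30],[1,5,80,-120,0,0,-40],[1,25,80,-120,0,0,-50],[1,45,80,-120,0,0,-60],[1,65,80,-120,0,0,-70],[1,75,80,-120,0,0,-80]],
  ],
)

```text
clock: 20.4
tool_pos: [0.4345, -0.0554, 0.1071]
eef_rot: [0.996, -0.084, -0.0, 0.0]
contact_force: [-1.4, 0.6, 0.2]
opening: 1.002
finger_force: 0.0
```

```bash
cat >> h.py <<'E'
def pad(f):
    a,k=snap('top',f);h=cv2.cvtColor(a,cv2.COLOR_RGB2HSV);m=((h[...,1]<60)&(h[...,2]>110)).astype(np.uint8)
    for c in cv2.findContours(m,cv2.RETR_EXTERNAL,cv2.CHAIN_APPROX_SIMPLE)[0]:
        rc=cv2.minAreaRect(c)
        if cv2.contourArea(c)>60 and 120<rc[0][1]<270 and 200<rc[0][0]<370: print(np.round(rc[0],1),np.round(rc[1],1),round(rc[2],1),[np.round(onz(k,*p,.026)*1000)[:2].tolist() for p in cv2.boxPoints(rc)])
E
python3 - <<'E'
from h import *
pad('t9.png')
s=r.get_state();print(s['clock'],s['tool_pos'],s['opening'],np.round(s['q'],2));go((425,-54,8),0)
E
```

```text
[269.  214.5] [11. 12.] 90.0 [[568.0, 5.0], [564.0, -40.0], [522.0, -36.0], [526.0, 9.0]]
[299.  155.5] [27. 14.] 90.0 [[823.0, -134.0], [818.0, -188.0], [709.0, -176.0], [714.0, -122.0]]
[255.8 138.3] [144.  511.7] 89.4 [[1249.0, 1021.0], [1070.0, -1056.0], [483.0, -936.0], [648.0, 1000.0]]
20.45 [ 0.43455853 -0.05666527  0.10722018] 0.9962243871755525 [-0.02  0.67  0.07  2.22 -0.17  0.25 -1.54]
(425, -54, 8) 0 -> [ -9.9  -1.2 120.2] [ 0.1 -0.  -9.4]
```

Run:
```python
from h import *
a,k=snap('wrist','w9.png');h=cv2.cvtColor(a,cv2.COLOR_RGB2HSV);m=((h[...,1]<70)&(h[...,2]>100)).astype(np.uint8)
for c in cv2.findContours(m,cv2.RETR_EXTERNAL,cv2.CHAIN_APPROX_SIMPLE)[0]:
    if cv2.contourArea(c)>1500:
        print(cv2.contourArea(c),[(p[0].tolist(),np.round(onz(k,*p[0].astype(float),.026)*1000)[:2].tolist()) for p in cv2.approxPolyDP(c,4,True)][:12])
```

```text
19166.5 [([317, 22], [564.0, -131.0]), ([154, 52], [565.0, 4.0]), ([182, 166], [468.0, 3.0]), ([328, 142], [468.0, -131.0])]
```

The wrist mask puts the pad squarely at x 468–565, y -131 to 4, inside the carton's y range. I'll set both fingers behind it and push over the edge.

Request:
move_arm(
  targets=[
    [[1,-8,9,40,0,0,-9.4],[1,-8,9,90,0,0,-9.4],[1,-8,9,120,0,0,-9.4],[1,-8,9,120,0,0,-9.4]],
  ],
)

```text
clock: 21.0
tool_pos: [0.4345, -0.0624, 0.0042]
eef_rot: [1.0, -0.006, -0.012, -0.002]
contact_force: [0.0, 0.3, -0.1]
opening: 1.0
finger_force: 0.0
```

Request:
move_arm(
  targets=[
    [[1,20,0,0,0,0,0],[1,40,0,0,0,0,0],[1,65,0,0,0,0,0],[1,90,0,0,0,0,0],[1,115,0,0,0,0,0],[1,140,0,0,0,0,0],[1,165,0,0,0,0,0],[1,190,0,0,0,0,0],[1,220,0,0,0,0,0],[1,250,0,0,0,0,0]],
  ],
)

```text
clock: 22.25
tool_pos: [0.6856, -0.0635, 0.0009]
eef_rot: [1.0, -0.006, -0.01, -0.003]
contact_force: [1.1, 0.7, -0.1]
opening: 0.998
finger_force: 0.0
```

```bash
cat >> h.py <<'E'
def wpoly(f,z,lo=100,sat=70,area=800):
    a,k=snap('wrist',f);h=cv2.cvtColor(a,cv2.COLOR_RGB2HSV);m=((h[...,1]<sat)&(h[...,2]>lo)).astype(np.uint8)
    for c in cv2.findContours(m,cv2.RETR_EXTERNAL,cv2.CHAIN_APPROX_SIMPLE)[0]:
        if cv2.contourArea(c)>area: print(cv2.contourArea(c),[(p[0].tolist(),np.round(onz(k,*p[0].astype(float),z)*1000)[:2].tolist()) for p in cv2.approxPolyDP(c,4,True)][:10])
E
python3 - <<'E'
from h import *
s=r.get_state();print(s['clock'],s['tool_pos'],s['contact_force'])
wpoly('w10.png',-.16);pad('t10.png')
E
```

```text
22.25 [ 0.68563446 -0.06351196  0.00089674] [ 1.09295437  0.70084566 -0.08043343]
20202.0 [([342, 181], [669.0, -172.0]), ([269, 124], [738.0, -82.0]), ([146, 187], [664.0, 71.0]), ([131, 213], [629.0, 94.0]), ([143, 232], [602.0, 83.0]), ([161, 222], [616.0, 57.0]), ([177, 226], [610.0, 37.0]), ([179, 255], [567.0, 38.0]), ([169, 273], [539.0, 55.0]), ([254, 276], [534.0, -62.0])]
7064.5 [([341, 0], [861.0, -155.0]), ([323, 105], [759.0, -143.0]), ([384, 111], [751.0, -213.0]), ([409, 0], [860.0, -225.0])]
13872.5 [([0, 0], [866.0, 195.0]), ([0, 163], [696.0, 245.0]), ([25, 159], [701.0, 213.0]), ([28, 176], [679.0, 215.0]), ([0, 183], [671.0, 252.0]), ([0, 235], [599.0, 273.0]), ([14, 241], [590.0, 257.0]), ([86, 241], [590.0, 160.0]), ([35, 1], [865.0, 159.0])]
[300.  154.5] [25. 12.] 90.0 [[822.0, -142.0], [818.0, -188.0], [717.0, -176.0], [721.0, -130.0]]
[260. 154.] [145.  516.5] 85.0 [[1095.0, 1028.0], [1090.0, -1061.0], [494.0, -982.0], [508.0, 965.0]]
```

The tool couldn't get fully down at that short reach, so the tips ran at about 25 mm height. I need the pad's pose now, so I'll triangulate its outline from the wrist and scene masks.

Run:
```python
from h import *
w=load('w10');a,j=snap('scene','s10.png')
for p in((342,181),(269,124),(146,187),(131,213)):print(p,[np.round(onz(w,*p,z)*1000).tolist() for z in(.03,-.03,-.1)])
h=cv2.cvtColor(a,cv2.COLOR_RGB2HSV);m=((h[...,1]<70)&(h[...,2]>100)).astype(np.uint8)
for c in cv2.findContours(m,cv2.RETR_EXTERNAL,cv2.CHAIN_APPROX_SIMPLE)[0]:
    x,y,ww,hh=cv2.boundingRect(c)
    if cv2.contourArea(c)>80 and 120<x<330 and y>90: print(cv2.contourArea(c),[(p[0].tolist(),np.round(onz(j,*p[0].astype(float),.0)*1000)[:2].tolist()) for p in cv2.approxPolyDP(c,2,True)][:10])
print(proj(j,[.7,-.06,-.16]),proj(j,[.65,-.06,.02]))
c=cv2.imread('pics/w10.png')
for v in range(120,300,12): print(v,' '.join('%3d/%-3d'%(cv2.cvtColor(c[v:v+1,u:u+1],cv2.COLOR_BGR2HSV)[0,0][1:].tolist()[0],c[v,u].max()) for u in range(130,360,16)))
```

```text
(342, 181) [[723.0, -112.0, 30.0], [706.0, -131.0, -30.0], [686.0, -153.0, -100.0]]
(269, 124) [[752.0, -73.0, 30.0], [748.0, -76.0, -30.0], [743.0, -79.0, -100.0]]
(146, 187) [[720.0, -9.0, 30.0], [702.0, 16.0, -30.0], [682.0, 46.0, -100.0]]
(131, 213) [[706.0, 1.0, 30.0], [682.0, 31.0, -30.0], [653.0, 65.0, -100.0]]
469.5 [([239, 216], [680.0, 31.0]), ([216, 206], [726.0, -46.0]), ([212, 207], [740.0, -49.0]), ([210, 232], [790.0, 39.0]), ([214, 233], [781.0, 49.0]), ([237, 222], [697.0, 49.0])]
3766.5 [([346, 205], [349.0, 175.0]), ([298, 213], [507.0, 120.0]), ([311, 258], [570.0, 279.0]), ([319, 272], [578.0, 328.0]), ([317, 281], [600.0, 348.0]), ([367, 273], [460.0, 402.0]), ([374, 263], [420.0, 388.0])]
464.0 [([196, 202], [777.0, -96.0]), ([168, 211], [873.0, -109.0]), ([174, 229], [884.0, -31.0]), ([176, 230], [880.0, -24.0]), ([178, 223], [864.0, -46.0]), ([195, 217], [806.0, -40.0]), ([201, 220], [794.0, -19.0])]
(np.float64(224.37995876981915), np.float64(226.89042857678788)) (np.float64(233.56765344277102), np.float64(190.49305295691366))
120  97/66  128/60   98/68  120
[... 1127 characters left out ...]
4  27/158  24/157  29/159  21/158  27/220  21/230  33/179  43/141  33/39  105/34 
240 120/70   69/26   36/28   27/173  28/162  28/156  31/158  28/156  27/163  20/228  30/193  40/141 107/74   34/37   42/36 
252  89/23   78/26   59/26   85/12   21/158  29/157  26/160  27/161  32/161  33/192  42/145 109/77   92/80   41/25   48/32 
264  41/31   57/27   41/31   37/123  23/153  27/153  31/162  30/162  34/134  44/144  98/78   93/77   99/77   88/29   11/24 
276  27/28    6/40   29/35   49/98   37/104  25/110  30/112  32/103  77/96  106/135 106/137 108/134 104/144 111/143  80/32 
288  13/78   17/76    4/68   10/75    4/71    7/76    3/78    3/75   16/78   11/72   10/80   14/73   17/76   13/77   16/82
```

Run:
```python
from h import *
w=load('w10');j=load('s10')
for p in((342,181),(269,124),(146,187),(131,213)):
  for q in((239,216),(237,222),(214,206),(212,233)):
    X,e=tri(w,p,j,q)
    if e<.03: print(p,q,np.round(X*1000),round(e*1000,1))
o=(255,200)
for z in(.02,-.04,-.1,-.16): print(z,np.round(onz(w,*o,z)*1000),np.round(proj(j,onz(w,*o,z))))
```

```text
(342, 181) (237, 222) [ 553. -288. -520.] 27.5
(342, 181) (214, 206) [ 679. -171. -159.] 19.3
(269, 124) (214, 206) [736. -73. -28.] 24.1
(269, 124) (212, 233) [ 739.  -85. -201.] 8.0
(146, 187) (237, 222) [692.  22. -42.] 13.8
(146, 187) (214, 206) [735. -16.  46.] 18.5
(131, 213) (239, 216) [682.  23. -14.] 11.8
(131, 213) (237, 222) [686.  29. -28.] 6.1
(131, 213) (214, 206) [732. -12.  56.] 29.4
0.02 [709. -66.  20.] [217. 196.]
-0.04 [688. -66. -40.] [224. 205.]
-0.1 [ 666.  -65. -100.] [231. 213.]
-0.16 [ 645.  -65. -160.] [237. 220.]
```

Request:
move_arm(
  targets=[
    [[1,0,0,-60,0,0,0],[0.8,0,0,-120,0,0,0],[0.5,-30,25,-170,0,0,0],[0.3,-70,50,-220,0,0,0],[0.2,-80,50,-220,0,0,0],[0,-80,50,-220,0,0,0],[0,-80,50,-220,0,0,0]],
  ],
)

```text
clock: 23.28
tool_pos: [0.6085, -0.1148, 0.22]
eef_rot: [1.0, -0.005, -0.012, -0.003]
contact_force: [0.4, -0.2, 0.2]
opening: 0.342
finger_force: 0.0
```

Run:
```python
from h import *
s=r.get_state();print(s['clock'],s['tool_pos'],s['opening'])
wpoly('w11.png',-.16);w=load('w11')
a,j=snap('scene','s11.png')
h=cv2.cvtColor(a,cv2.COLOR_RGB2HSV);m=((h[...,1]<70)&(h[...,2]>100)).astype(np.uint8)
for c in cv2.findContours(m,cv2.RETR_EXTERNAL,cv2.CHAIN_APPROX_SIMPLE)[0]:
    x,y,ww,hh=cv2.boundingRect(c)
    if cv2.contourArea(c)>80 and 120<x<290 and y>90: print(cv2.contourArea(c),[p[0].tolist() for p in cv2.approxPolyDP(c,2,True)][:10])
pad('t11.png')
for X in((.638,.047,-.012),(.638,-.321,-.012),(.926,-.321,-.012),(.926,.047,-.012)): print(np.round(proj(w,X)),np.round(proj(j,X)))
```

```text
23.275 [ 0.6085249  -0.11478502  0.21998334] 0.34185570783237185
3642.0 [([0, 186], [524.0, 416.0]), ([0, 202], [488.0, 426.0]), ([5, 204], [484.0, 417.0]), ([0, 204], [484.0, 427.0]), ([0, 235], [411.0, 449.0]), ([44, 248], [378.0, 359.0]), ([41, 276], [305.0, 383.0]), ([56, 276], [305.0, 348.0]), ([63, 223], [439.0, 302.0]), ([83, 211], [467.0, 253.0])]
2277.5 [([483, 160], [571.0, -571.0]), ([467, 165], [561.0, -542.0]), ([456, 186], [517.0, -529.0]), ([462, 196], [495.0, -546.0]), ([504, 217], [447.0, -645.0]), ([498, 233], [409.0, -642.0]), ([492, 225], [429.0, -625.0]), ([475, 234], [407.0, -593.0]), ([486, 248], [373.0, -625.0]), ([474, 239], [395.0, -594.0])]
3984.5 [([169, 73], [738.0, 41.0]), ([175, 127], [641.0, 39.0]), ([244, 126], [641.0, -95.0]), ([243, 72], [738.0, -95.0])]
11718.5 [([434, 0], [847.0, -422.0]), ([413, 126], [638.0, -421.0]), ([511, 140], [610.0, -616.0]), ([511, 0], [846.0, -552.0])]
2118.0 [([273, 0], [851.0, -149.0]), ([267, 55], [766.0, -139.0]), ([302, 62], [754.0, -202.0]), ([311, 0], [850.0, -213.0])]
18757.0 [([0, 0], [856.0, 319.0]), ([0, 134], [630.0, 385.0]), ([49, 129], [639.0, 286.0]), ([54, 141], [616.0, 281.0]), ([22, 149], [601.0, 349.0]), ([423, 145], [602.0, -447.0]), ([405, 140], [612.0, -410.0]), ([140, 143], [610.0, 111.0]), ([120, 0], [854.0, 113.0]), ([137, 139], [618.0, 116.0])]
219.0 [[239, 220], [234, 214], [213, 224], [212, 227], [217, 232]]
453.5 [[196, 202], [168, 212], [175, 230], [176, 225], [198, 216], [200, 218]]
281.0 [[214, 102], [211, 106], [205, 104], [199, 107], [199, 119], [206, 118], [208, 127], [203, 130], [211, 129], [213, 115]]
[260.8 185. ] [15.1 19.6] 84.8 [[692.0, 42.0], [692.0, -33.0], [632.0, -33.0], [633.0, 43.0]]
[260.2 154.5] [145.  516.5] 84.8 [[1090.0, 1028.0], [1091.0, -1060.0], [495.0, -983.0], [503.0, 963.0]]
[141. 138.] [253. 216.]
[399. 136.] [205. 151.]
[ 438. -129.] [133. 179.]
[ 106. -123.] [172. 255.]
```

The pad lies flat on the carton floor (x 641–738, y -95 to 41), beside the bridge. For the battery, I'll straddle it along its length with fingers about 0.8 open so both ends go down level.

Run:
```python
from h import *
go((485,249,200),-20)
```

```text
(485, 249, 200) -20 -> [-126.2 -363.2   45.9] [-0.1  1.4 19.5]
```

Request:
move_arm(
  targets=[
    [[0.8,-20,-56,10,0,1.4,5],[0.8,-40,-112,20,0,1.4,10],[0.8,-60,-168,30,0,1.4,15],[0.8,-80,-224,40,0,1.4,19.5],[0.8,-100,-280,46,0,1.4,19.5],[0.8,-118,-336,46,0,1.4,19.5],[0.8,-126,-363,46,0,1.4,19.5],[0.8,-126,-363,46,0,1.4,19.5],[0.8,-126,-363,46,0,1.4,19.5]],
  ],
)

```text
clock: 24.55
tool_pos: [0.4861, 0.2464, 0.1796]
eef_rot: [0.985, -0.175, 0.001, 0.0]
contact_force: [0.4, -0.4, -0.7]
opening: 0.8
finger_force: 0.0
```

Run:
```python
from h import *
s=r.get_state();print(s['clock'],s['tool_pos'],s['opening']);a,w=snap('wrist','w12.png');go((485,249,70),-20)
c=np.radians(-20);B=lambda x,y,z:np.array([.485+(x*np.cos(c)-y*np.sin(c))/1000,.249+(x*np.sin(c)+y*np.cos(c))/1000,z])
g=cv2.cvtColor(a,cv2.COLOR_RGB2GRAY).astype(int)
for n,P,Q in(('x',B(-45,-20,.055),B(45,-20,.055)),('y',B(-15,-80,.055),B(-15,84,.055))):
    L=[proj(w,P+(Q-P)*t) for t in np.linspace(0,1,46)];print(n,[np.round(v).astype(int).tolist() for v in(L[0],L[-1])],[int(g[int(round(v)),int(round(u))]) for u,v in L])
```

```text
24.55 [0.48613606 0.2464182  0.17958895] 0.7995910284970127
(485, 249, 70) -20 -> [ -2.6  -2.4 130.7] [-0.  -0.1 -0.2]
x [[268, 219], [269, 139]] [220, 222, 221, 223, 223, 225, 220, 131, 79, 82, 75, 80, 77, 79, 78, 76, 77, 74, 77, 76, 77, 77, 76, 72, 76, 78, 79, 77, 82, 79, 82, 79, 83, 78, 79, 94, 77, 42, 44, 140, 167, 162, 166, 160, 165, 164]
y [[323, 194], [175, 194]] [141, 137, 140, 140, 139, 92, 80, 28, 34, 26, 26, 26, 33, 81, 81, 77, 82, 76, 77, 78, 76, 75, 74, 156, 151, 150, 150, 152, 145, 151, 150, 154, 52, 50, 48, 46, 49, 49, 116, 213, 221, 222, 223, 221, 227, 74]
```

The bay and battery lie at -31 to +33 mm in x and -62 to +60 mm in y about my centre, so the centre is right to within 2 mm. I'll descend and press step by step.

Request:
move_arm(
  targets=[
    [[0.8,-2,-2,60,0,0,0],[0.8,-2,-2,115,0,0,0],[0.8,-2,-2,135,0,0,0],[0.8,-2,-2,140,0,0,0],[0.8,-2,-2,144,0,0,0],[0.8,-2,-2,147,0,0,0],[0.8,-2,-2,149,0,0,0],[0.8,-2,-2,149,0,0,0]],
  ],
)

```text
clock: 25.6
tool_pos: [0.4861, 0.2501, 0.0323]
eef_rot: [0.985, -0.175, 0.002, -0.001]
contact_force: [0.0, -1.0, 5.2]
opening: 0.802
finger_force: 2.6
```

Request:
move_arm(
  targets=[
    [[0.8,0,0,2,0,0,0],[0.8,0,0,4,0,0,0],[0.8,0,0,6,0,0,0],[0.8,0,0,6,0,0,0]],
  ],
)

```text
clock: 26.1
tool_pos: [0.4861, 0.2501, 0.0265]
eef_rot: [0.985, -0.175, 0.002, -0.001]
contact_force: [-0.5, -1.9, 6.0]
opening: 0.801
finger_force: 3.6
```

Request:
move_arm(
  targets=[
    [[0.8,0,0,1,0,0,0],[0.8,0,0,2,0,0,0],[0.8,0,0,2.5,0,0,0],[0.8,0,0,2.5,0,0,0]],
  ],
)

```text
clock: 26.6
tool_pos: [0.4861, 0.2501, 0.024]
eef_rot: [0.985, -0.175, 0.002, -0.001]
contact_force: [-1.3, -1.2, 8.5]
opening: 0.798
finger_force: 3.9
```

Request:
move_arm(
  targets=[
    [[0.8,0,0,1,0,0,0],[0.8,0,0,2,0,0,0],[0.8,0,0,2,0,0,0],[0.8,0,0,2,0,0,0]],
  ],
)

```text
clock: 27.1
tool_pos: [0.4861, 0.2502, 0.0229]
eef_rot: [0.985, -0.175, 0.003, -0.001]
contact_force: [-1.2, -0.1, 16.6]
opening: 0.798
finger_force: 8.3
```

The force rose to 16.6 N (8.3 N per finger) with the tips level with the deck, so the battery has bottomed. I'll hold briefly, then retreat.

Request:
move_arm(
  targets=[
    [[0.8,0,0,0.2,0,0,0],[0.8,0,0,0.2,0,0,0],[0.8,0,0,0.2,0,0,0]],
  ],
)

```text
clock: 27.48
tool_pos: [0.4861, 0.2502, 0.0229]
eef_rot: [0.985, -0.175, 0.003, -0.001]
contact_force: [-2.9, -1.9, 18.2]
opening: 0.802
finger_force: 9.2
```

Request:
move_arm(
  targets=[
    [[0.8,0,0,-20,0,0,0],[0.8,0,0,-70,0,0,0],[0.8,0,0,-125,0,0,0],[0.8,0,0,-150,0,0,0],[0.8,0,0,-150,0,0,0]],
  ],
)

```text
clock: 28.1
tool_pos: [0.4859, 0.2511, 0.1725]
eef_rot: [0.985, -0.174, 0.003, -0.002]
contact_force: [-0.5, 0.7, -0.5]
opening: 0.802
finger_force: 0.0
```

Run:
```python
from h import *
s=r.get_state();print(s['clock'],s['tool_pos']);a,w=snap('wrist','w13.png');b,_=snap('wrist','w13b.png')
c=np.radians(-20);B=lambda x,y,z:np.array([.485+(x*np.cos(c)-y*np.sin(c))/1000,.249+(x*np.sin(c)+y*np.cos(c))/1000,z])
g=cv2.cvtColor(a,cv2.COLOR_RGB2GRAY).astype(int)
for n,P,Q in(('x-40',B(-45,-40,.045),B(45,-40,.045)),('x+40',B(-45,40,.045),B(45,40,.045)),('y',B(-15,-80,.045),B(-15,84,.045))):
    L=[proj(w,P+(Q-P)*t) for t in np.linspace(0,1,61)];print(n,[int(g[int(round(v)),int(round(u))]) for u,v in L])
# orange/brown guard on desk at its old place?
t,k=snap('top','t13.png');h=cv2.cvtColor(t,cv2.COLOR_RGB2HSV);h0=cv2.cvtColor(cv2.imread('pics/top0.png'),cv2.COLOR_BGR2HSV)
for P in((.55,-.225,.008),(.5,-.225,.008),(.55,-.3,0)):
    u,v=map(int,proj(k,P));print(P,h0[v,u],h[v,u])
i0=cv2.imread('pics/top0.png')[:,:,::-1].astype(int)
for n,P in(('mug',(.462,-.472,.09)),('bottle',(.575,-.428,.1)),('box',(.536,.57,.05))):
    u,v=map(int,proj(k,P));print(n,np.abs(t.astype(int)-i0)[v-15:v+16,u-15:u+16].mean())
```

```text
28.1 [0.48585626 0.25106552 0.17250538]
x-40 [139, 138, 137, 136, 141, 141, 141, 143, 118, 77, 80, 64, 80, 74, 73, 73, 74, 72, 77, 54, 18, 30, 38, 31, 31, 36, 34, 31, 30, 29, 22, 41, 29, 27, 31, 31, 40, 35, 27, 36, 75, 80, 77, 81, 89, 92, 96, 88, 79, 45, 37, 164, 169, 166, 162, 163, 163, 164, 166, 163, 161]
x+40 [222, 222, 223, 223, 224, 222, 223, 228, 176, 75, 80, 136, 159, 155, 153, 156, 149, 153, 156, 101, 37, 47, 52, 45, 52, 53, 53, 44, 50, 47, 46, 46, 47, 42, 55, 49, 44, 45, 40, 57, 146, 148, 148, 146, 144, 150, 161, 155, 117, 38, 65, 177, 224, 223, 222, 222, 221, 223, 223, 190, 160]
y [134, 142, 136, 138, 135, 141, 104, 69, 77, 29, 27, 33, 26, 25, 29, 29, 20, 83, 76, 78, 78, 77, 79, 74, 79, 70, 82, 82, 77, 76, 76, 155, 148, 146, 151, 150, 146, 150, 148, 152, 151, 155, 29, 41, 40, 38, 42, 41, 36, 34, 102, 67, 73, 229, 222, 222, 221, 221, 222, 224, 203]
(0.55, -0.225, 0.008) [ 18 154 147] [ 14 183 169]
(0.5, -0.225, 0.008) [ 18 158 144] [ 14 185 163]
(0.55, -0.3, 0) [ 14 185 154] [ 14 184 165]
mug 7.204647936177593
bottle 6.511272979535207
box 8.077349982656955
```

Run:
```python
from plant import r
print(r.finish_job())
```

```text
the job is handed in; nothing more can be done
None
```

I handed the job in at about 28 s: all three packing pieces are in the waste carton and the battery is pressed home with an 18 N push; the pad and bridge were confirmed on the carton floor, while the guard was only seen as an edge there but is gone from the desk.

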